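# Hang the lift-off door on the bottle bay

## Robot

A 6-joint arm with a two-finger parallel gripper is mounted at the origin on a cart in front of the work surface, level with it; the furniture and walls round the work are solid. World frame = base frame: x ahead of the robot, y to its left, z up, the work surface at z = 0. Lengths are in m, angles in rad, forces in N, time in s.
With the tool pointing down it reaches from about 0.35 to 0.725 m from the base axis. Payload 6 kg.
Tool frame: the origin (TCP) lies on the centre line of the jaws, within the pads' length; the fingertips stand 19 mm ahead of it and the grasp point (between the pads) is the TCP; z points along the fingers, y is the line along which they close (so a half turn about z gives the same grasp; the last joint's range is limited). The gripper opens to 85 mm and grips with 20 to 120 N. Pads are 22 mm wide; open, the fingers measure 114 mm over their backs; the gripper's body (76 mm by 85 mm) begins 54 mm behind the grasp point. The pads swing forward as they close: fully open they stand 13 mm farther back than shut.
Start: joints at [1.567, 0.04, 0.085, 0, -1.615, -0.334], TCP at [0.199, 0.566, 0.25] pointing down, gripper open.
Joint ranges: [-2.56, 2.56], [-1.29, 2.01], [-1.08, 1.49], [-3.29, 1.98], [-2.81, -0.18], [-2.99, 2.99]. Speed limits (rad/s): [2.57, 2.57, 3.01, 3.14, 3.14, 3.14].

## Interface

Orientations are given as a unit quaternion [x, y, z, w].
In Python, from rig import bot gives the robot as it stands.
- The arm moves only by the tool send_rows, never from a script. Its argument "series" is a list of rows, each an object with "delta_pos": the shift along the tool's x, y, z in cm, a list of three; "turn": the turn about the tool's z in rad. A call has 1 to 5 rows; each row shifts and turns the commanded pose from where the row before left it, along the tool's axes as they then stand; what a row does not reach is not made up. A row lasts 1/10 s, in which the tool goes at most 50 mm and 8.59 degrees, less where a joint would pass 70% of its speed; a pose out of reach is approached as far as the arm can. A call with a gripper value outside its range is refused whole. "jaw" is the opening, from -1 (shut) to 1 (fully open), so that 0 is half open, set as the call begins (left out, the last holds). The fingers move at their own pace and stop on an object; "grip_force" is the grip in N (left out, the last holds). Time passes only in rows, so rows that do not move let the fingers close. It gives the time, the measured TCP pose, the force, the opening and the grip force at its end, in the units of the state.
- bot.state(): the state, without advancing time (a new reading comes with each control period).
- bot.read_camera(name): name is "side" or "top" or "wrist"; returns a dict with "frame" (400x640x3 uint8, red, green, blue), "range_z" (400x640 float32, m along the optical axis (not along the pixel's ray), 0 where there is no reading), "K" (3x3 intrinsics, pixels), "rvec" (rotation vector, rad) and "tvec" (3), from world to camera coordinates, as OpenCV has them; the wrist camera has in their place "tool_from_camera" (4x4, takes a point from camera to tool coordinates, whose origin is the TCP and whose axes are the flange's). Camera axes: x right, y down, z forward; pixel columns grow to the right and rows downward; lengths in m; the calibration is good to about 2 mm. A picture is of the moment at which its call begins: read the wrist's pose just before it.
- bot.finish_job(): hands the job in; it is judged then, once.
The state is a dict: "time": time; "joint_positions": joint angles; "dq": joint speeds; "joint_efforts": joint torques, N m; "ee_pos": TCP position; "ee_rot": TCP orientation; "wrist_force": force on the tool from outside, world axes, zero at the start; "wrist_torque": the same for the moment, N m; "opening": finger opening in m; "grip_force": force on a finger pad.
Only numpy, scipy, OpenCV 4.12 (cv2) and the standard library are available. Lean on these libraries where they do the work, as an engineer would, in place of code of your own. Each camera call takes 0.05 s, during which the arm holds its last target. There are 200 camera calls.

## Task

Hang the orange lift-off door on the bottle bay: take it upright out of its stand, bring its two hinge sockets over the bay's two upright pintles and lower it until both sockets sit fully home, with the door standing square across the bay's open front. Leave the blue door in its stand.

Things in the scene. Friction and masses are not known exactly. Their poses are not given: they have to be found in the camera images.
- orange_door_grip (a point): Centre of the black tab (14 x 50 x 30 mm) topping the loose orange door, 0.2-0.33 kg, upright in a fixed stand. x: thickness, y: along width to its hinge edge, z up. Panel 8 x 120 x 125 mm: lower edge 140 mm below this point, mid-width here. Hinge axis upright at x 0, y +78 mm. Slot 10 mm wide, 40 deep, open above: lift straight out. Stands 52 mm high, 0.16 m apart, may be swapped.
- lower_socket (a point): Centre of the lower face of the orange door's lower steel ring socket, on the hinge axis, 130 mm below the grip point and 78 mm to its +y; same axes as the door. Ring 16 mm high, 34 mm outside, bore 26 mm, right through.
- upper_socket (a point): The same point of the door's upper ring socket, an equal ring 90 mm straight above the lower one (40 mm below the grip point).
- lower_pintle (a point): On the fixed bay's hinge axis, at the shoulder where the lower socket's lower face rests when home, 30 mm above the worktop. x points into the bay (open front looks to -x), y to the hinge post, z up; a door hung square has the same axes. Pintle 28 mm tall, 22 mm diameter for 5 mm, then tapering to a 6 mm tip. White walls 118 mm high and bottles 128 mm begin 37 mm behind the door's plane.
- upper_pintle (a point): Shoulder of the equal upper pintle, 90 mm straight above. It stands on a bracket 8 mm thick, 32 wide, from a 20 mm square post (centre 32 mm to +y, top 18 mm above this point). The lower socket must go in under this bracket: come from the front along +x with the door 28 to 66 mm (best 47) above its seated height, then straight down.
- blue_door_grip (a point): Centre of the black tab of the blue door, the wrong one (its sockets are only 40 mm apart). Same panel, tab and axes as the orange door, upright in the other stand; stays there.
Not all that is in view belongs to the job. Of the things that look like the part that bears orange_door_grip, the larger one is meant.

How it is judged:
By the outcome, as a careful person would: the job done as asked, in the order asked, and still so for the second after the job is handed in, with the robot touching nothing.
It also fails if it takes over 43 s, if anything falls off the work surface, if the arm or the gripper's body presses on something with over 40 N, if the wrist force passes 120 N, or if a joint passes its speed limit or range.

## Working session

There is one attempt and no reset: what is moved stays moved. The work goes in short steps, Python scripts to look and compute and a tool call to move; the robot and the scene stay as the last step left them, time stands still between calls to the robot, and variables do not carry over. Pictures are saved under pics/ and viewed, at most 11 in all, crops included, and the job is handed in when it is done.

Besides the shell and the picture viewer there is one more tool, called after "Request:" in YAML: its name, and indented under it one key for each argument. send_rows: Moves the arm, as the interface text tells. Its arguments: {"type":"object","properties":{"series":{"type":"array","items":{"type":"object","properties":{"delta_pos":{"type":"array","items":{"type":"number"}},"turn":{"type":"number"}}}},"jaw":{"type":"number"},"grip_force":{"type":"number"}},"required":["series"]}

```bash
mkdir -p pics
cat > h.py <<'E'
import numpy as np, cv2
from rig import bot
from scipy.spatial.transform import Rotation as R
def grab(n):
    s=bot.state(); c=bot.read_camera(n); 
    if n=='wrist':
        T=np.eye(4);T[:3,:3]=R.from_quat(s['ee_rot']).as_matrix();T[:3,3]=s['ee_pos'];M=T@c['tool_from_camera']
    else:
        E=np.eye(4);E[:3,:3]=cv2.Rodrigues(np.array(c['rvec'],float))[0];E[:3,3]=np.ravel(c['tvec']);M=np.linalg.inv(E)
    z=c['range_z'];K=c['K'];v,u=np.mgrid[:400,:640]
    P=np.stack([(u-K[0,2])/K[0,0]*z,(v-K[1,2])/K[1,1]*z,z],-1)@M[:3,:3].T+M[:3,3]
    P[z==0]=np.nan
    return c['frame'],P,c,M
def save(n,im): cv2.imwrite('pics/'+n+'.png',im[...,::-1])
E
python3 - <<'E'
from h import *
for n in('top','side'):
    f,P,c,M=grab(n); save(n+'1',f); np.savez('/tmp/%s1.npz'%n,f=f,P=P,K=c['K'],M=M); print(n,M.round(3).tolist(),c['K'].tolist() if hasattr(c['K'],'tolist') else c['K'])
print(bot.state())
E
```

```text
top [[0.031, -0.979, 0.2, 0.373], [-1.0, -0.03, 0.006, 0.309], [-0.0, -0.201, -0.98, 0.959], [0.0, 0.0, 0.0, 1.0]] [[373.899081276762, 0.0, 320.4330997270278], [0.0, 373.899081276762, 204.669177276273], [0.0, 0.0, 1.0]]
side [[0.859, -0.436, 0.268, 0.301], [-0.512, -0.724, 0.463, -0.13], [-0.008, -0.535, -0.845, 0.913], [0.0, 0.0, 0.0, 1.0]] [[434.33785489745776, 0.0, 324.9872051372839], [0.0, 434.33785489745776, 188.86353093896264], [0.0, 0.0, 1.0]]
{'time': 0.1, 'joint_positions': array([ 1.56672297e+00,  4.07824105e-02,  8.39153345e-02, -4.30894394e-04,
       -1.61549922e+00, -3.33678737e-01]), 'dq': array([-4.31688269e-04, -1.53708370e-03,  2.11159740e-03,  1.49906427e-03,
        5.25968080e-04,  7.48041786e-05]), 'joint_efforts': array([-5.07729070e-03, -3.69339895e+01,  3.48283553e+01,  6.95178464e+00,
       -4.53512301e-03,  3.39474006e-06]), 'ee_pos': array([0.19866553, 0.56587599, 0.24935945]), 'ee_rot': array([ 9.85775561e-01, -1.68065111e-01, -8.35401746e-05,  8.09661400e-04]), 'wrist_force': array([ 0.13846987, -0.10447013, -0.12633532]), 'wrist_torque': array([-0.01179637, -0.01535489,  0.05038617]), 'grip_force': 0.0, 'opening': 0.08516321990148919}
```

View pics/top1.png

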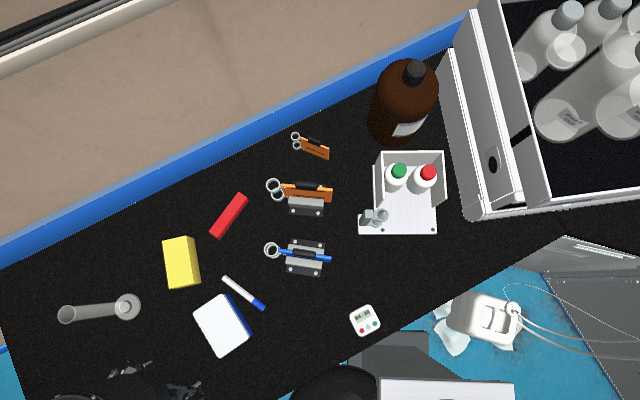

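View pics/side1.png

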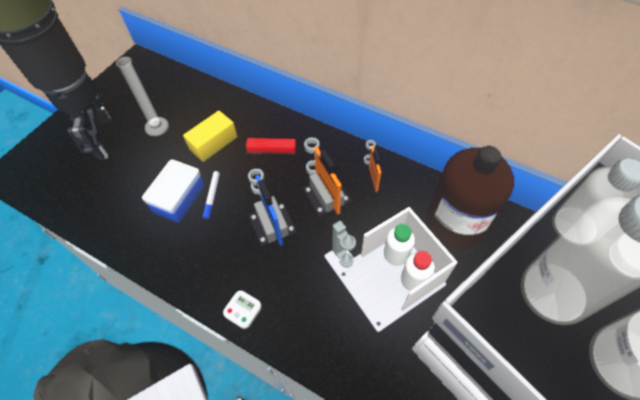

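The top view shows two orange doors: a large one in a stand at (305,190) and a small one at (312,147). The blue door is at (305,257) and the bay is at (405,195), with its pintles near (370,217). The larger orange door, in the stand, fits the description. I'll confirm with enlarged crops and measure.

Run:
```python
from h import *
np.set_printoptions(precision=4,suppress=True,linewidth=150)
d=np.load('/tmp/top1.npz');f,P=d['f'],d['P']
save('topc',cv2.resize(f[130:275,255:450],None,fx=4,fy=4,interpolation=cv2.INTER_CUBIC))
e=np.load('/tmp/side1.npz');fs,Ps=e['f'],e['P']
save('sidec',cv2.resize(fs[130:275,245:440],None,fx=4,fy=4,interpolation=cv2.INTER_CUBIC))
for n,f,P in(('top',f,P),('side',fs,Ps)):
    h=cv2.cvtColor(f,cv2.COLOR_RGB2HSV)
    for nm,lo,hi in(('orange',5,20),('blue',100,125)):
        m=((h[...,0]>=lo)&(h[...,0]<=hi)&(h[...,1]>150)&(h[...,2]>80)).astype(np.uint8)
        k,l,s,c=cv2.connectedComponentsWithStats(m)
        for i in range(1,k):
            if 60<s[i,4]<1500:
                q=P[l==i]; q=q[~np.isnan(q[:,0])]
                zt=np.percentile(q[:,2],97); t=q[q[:,2]>zt-.006]
                ln=cv2.fitLine(t[:,:2].astype(np.float32),cv2.DIST_HUBER,0,.01,.01).ravel() 
                a=(t[:,:2]-t[:,:2].mean(0))@ln[:2]
                print(n,nm,c[i].round(),s[i,4],'ztop',zt,'mean',t.mean(0),'dir',ln[:2],'ends',t[a.argmin()],t[a.argmax()],len(t))
```

```text
top orange [315. 149.] 319 ztop 0.08504652690960554 mean [0.7071 0.3329 0.0832] dir [0.3704 0.9289] ends [0.6961 0.2981 0.0816] [0.7242 0.3708 0.0842] 43
top orange [308. 192.] 465 ztop 0.13656215299132884 mean [0.5819 0.3521 0.1351] dir [0.0698 0.9976] ends [0.5769 0.2892 0.1328] [0.5896 0.4059 0.1331] 90
top blue [286. 252.] 75 ztop 0.13773193052943 mean [0.4365 0.3887 0.1357] dir [0.1723 0.9851] ends [0.4318 0.3714 0.1619] [0.4373 0.4045 0.1341] 47
top blue [323. 258.] 100 ztop 0.13806515084279175 mean [0.4262 0.3048 0.1364] dir [0.0886 0.9961] ends [0.4235 0.2877 0.1336] [0.4269 0.3224 0.1644] 54
top blue [239. 314.] 164 ztop 0.04306925159069751 mean [0.2931 0.5039 0.0417] dir [0.8079 0.5894] ends [0.2493 0.4726 0.0419] [0.3361 0.5359 0.0419] 29
top blue [258. 304.] 101 ztop 0.01809872456331163 mean [0.3132 0.4592 0.015 ] dir [0.4894 0.8721] ends [0.3023 0.4474 0.0133] [0.3203 0.4756 0.0126] 60
top blue [607. 378.] 72 ztop -0.8686818370984227 mean [-0.0234 -1.0134 -0.8707] dir [0.8655 0.5009] ends [-0.0902 -1.0494 -0.8743] [ 0.0364 -0.979  -0.8687] 12
side orange [329. 181.] 610 
[... 354 characters left out ...]
.1617] dir [ 0.2155 -0.9765] ends [ 0.0697  0.9995 -0.0072] [0.1657 0.5483 0.3608] 18
side blue [531. 189.] 1275 ztop 0.11574506591068315 mean [0.9671 0.0949 0.114 ] dir [ 0.5022 -0.8648] ends [0.939  0.1415 0.1158] [0.9951 0.0485 0.1123] 124
side blue [180. 205.] 469 ztop 0.03815286626020787 mean [0.2642 0.4951 0.0355] dir [0.8392 0.5438] ends [0.2096 0.5122 0.039 ] [0.3346 0.5369 0.0322] 90
side blue [274. 222.] 216 ztop 0.1357768543632163 mean [0.4261 0.3061 0.1339] dir [0.0671 0.9977] ends [0.4228 0.2852 0.1327] [0.4237 0.3392 0.1419] 63
side blue [207. 212.] 93 ztop 0.015557242833773535 mean [0.3118 0.4571 0.0126] dir [0.5712 0.8208] ends [0.3024 0.447  0.01  ] [0.3181 0.4703 0.0138] 50
```

View pics/topc.png

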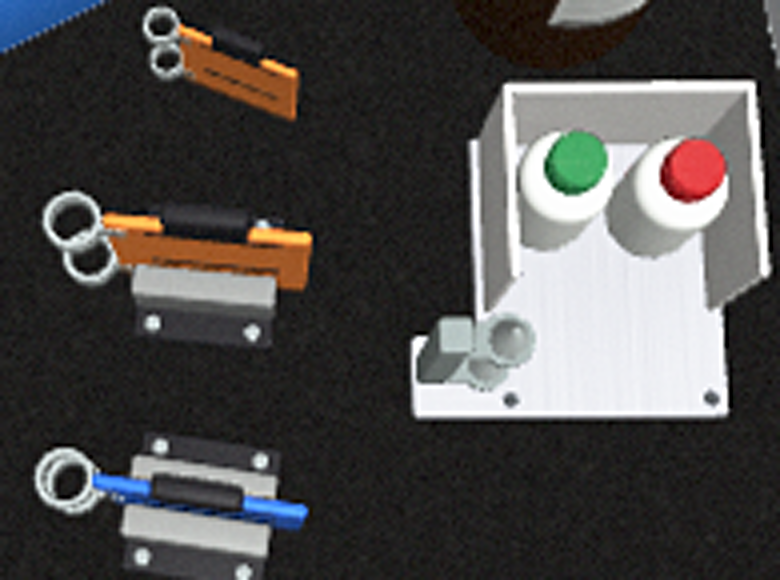

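View pics/sidec.png

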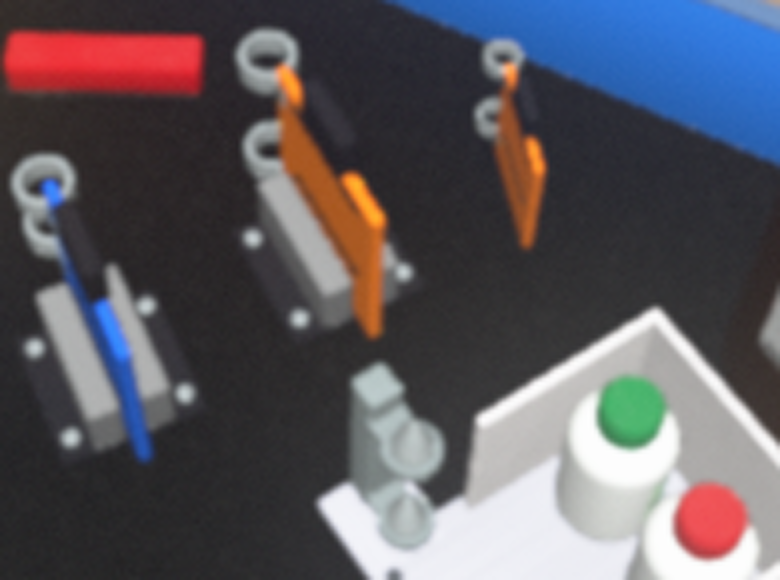

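The crops confirm the large orange door, with rings at topc (72,220) and (90,257), set far apart. Its black tab is at (210,222). The blue door's rings nearly coincide, and the small orange door has no stand. The bay post is at (455,340), with pintle tips at (511,333) upper and (488,367) lower.

```bash
cat >> h.py <<'E'
def rp(K,M,u,v,z):
    d=M[:3,:3]@np.array([(u-K[0,2])/K[0,0],(v-K[1,2])/K[1,1],1]); return M[:3,3]+d*(z-M[2,3])/d[2]
E
python3 - <<'E'
from h import *
np.set_printoptions(precision=4,suppress=True,linewidth=150)
t=np.load('/tmp/top1.npz');s=np.load('/tmp/side1.npz')
def T(x,y,z): return rp(t['K'],t['M'],255+(x+.5)/4-.5,130+(y+.5)/4-.5,z)[:2]
def S(x,y,z): return rp(s['K'],s['M'],245+(x+.5)/4-.5,130+(y+.5)/4-.5,z)[:2]
print('upper pintle',T(511,333,.148),S(418,438,.148)); print('lower pintle',T(488,367,.058),S(408,513,.058))
print('post top c',T(456,333,.138),S(379,378,.138))
print('up ring',T(72,216,.128),S(268,49,.128)); print('low ring',T(89,257,.038),S(270,142,.038))
print('tab ends z.167',T(166,213,.167),T(252,217,.167)); 
print('panel top ends front',T(106,220,.137),T(312,240,.137),T(106,212,.137),T(312,233,.137),'side',S(290,68,.137),S(377,215,.137))
print('plate front edge',T(413,415,.005),T(727,415,.005)); print('bolts',T(511,399,.006),T(712,398,.006))
# walls top from depth
for d,n in((t,'top'),(s,'side')):
    P=d['P'];f=d['f'].astype(int); m=(abs(P[...,2]-.118)<.004)&(f.min(-1)>200)&(abs(P[...,1]-.19)<.1)&(P[...,0]>.5)&(P[...,0]<.75)
    q=P[m]; b=q[q[:,0]>q[:,0].max()-.02]; 
    print(n,len(q),q.min(0),q.max(0),cv2.minAreaRect(q[:,:2].astype(np.float32)*1000),cv2.fitLine(b[:,:2].astype(np.float32),cv2.DIST_HUBER,0,.001,.001).ravel())
    m=(P[...,2]<.012)&(P[...,2]>.0)&(f.min(-1)>120)&(abs(P[...,1]-.19)<.12)&(P[...,0]>.5)&(P[...,0]<.75)
    q=P[m];print(' plate',len(q),np.median(q[:,2]),cv2.minAreaRect(q[:,:2].astype(np.float32)*1000))
    m=(abs(P[...,2]-.167)<.004)&(f.max(-1)<70)&(abs(P[...,0]-.58)<.05)&(abs(P[...,1]-.35)<.06)
    q=P[m];print(' tab',len(q),q[:,:].mean(0),cv2.minAreaRect(q[:,:2].astype(np.float32)*1000))
E
```

```text
upper pintle [0.5247 0.1774] [0.5245 0.1655]
lower pintle [0.52   0.1768] [0.5227 0.166 ]
post top c [0.5256 0.2064] [0.5285 0.2074]
up ring [0.5889 0.4257] [0.5888 0.4252]
low ring [0.5859 0.426 ] [0.5866 0.425 ]
tab ends z.167 [0.582  0.3689] [0.5812 0.3218]
panel top ends front [0.5848 0.405 ] [0.5767 0.2879] [0.5895 0.4052] [0.5808 0.288 ] side [0.5894 0.4006] [0.5793 0.2914]
plate front edge [0.4961 0.217 ] [0.5023 0.0159]
bolts [0.5082 0.1544] [0.5128 0.0255]
top 186 [0.5208 0.0901 0.1141] [0.6822 0.1804 0.1219] ((616.6995239257812, 160.32803344726562), (77.84284210205078, 175.29144287109375), 66.21476745605469) [ 0.0567 -0.9984  0.6777  0.1499]
 plate 1281 0.01014284260521614 ((590.3211059570312, 143.86190795898438), (147.47564697265625, 180.63250732421875), 89.92533874511719)
 tab 110 [0.5824 0.3495 0.1655] ((581.973876953125, 347.6899719238281), (48.73845672607422, 13.598770141601562), 84.99508666992188)
side 240 [0.5644 0.0904 0.1141] [0.685  0.1755 0.121 ] ((642.5288696289062, 157.1426544189453), (69.03692626953125, 143.3636474609375), 55.78668212890625) [ 0.061  -0.9981  0.6794  0.1326]
 plate 2319 0.009559864547290409 ((622.4874267578125, 162.11972045898438), (244.84161376953125, 184.12222290039062), 0.02099008858203888)
 tab 71 [0.5816 0.346  0.1647] ((581.6188354492188, 347.5890197753906), (47.504241943359375, 11.341126441955566), 85.09234619140625)
```

Request:
send_rows:
  series:
    - {"delta_pos":[0,0,0],"turn":0.14}
    - {"delta_pos":[0,0,-0.5],"turn":0.14}
    - {"delta_pos":[0,0,-0.5],"turn":0.14}
    - {"delta_pos":[0,0,-0.5],"turn":0.14}
    - {"delta_pos":[0,0,-0.5],"turn":0.14}
  jaw: 1

```text
time: 0.6
ee_pos: [0.1987, 0.566, 0.2699]
ee_rot: [0.867, -0.498, 0.0, 0.001]
wrist_force: [0.4, -0.4, 0.4]
opening: 0.0856
grip_force: 0.0
```

Request:
send_rows:
  series:
    - {"delta_pos":[0,0,-0.5],"turn":0.14}
    - {"delta_pos":[0,0,-0.5],"turn":0.14}
    - {"delta_pos":[0,0,0],"turn":0.14}
    - {"delta_pos":[0,0,0],"turn":0.14}
    - {"delta_pos":[0,0,0],"turn":0.05}

```text
time: 1.1
ee_pos: [0.1987, 0.566, 0.2797]
ee_rot: [-0.678, 0.735, -0.0, -0.0]
wrist_force: [0.7, 0.2, -0.0]
opening: 0.0851
grip_force: 0.0
```

```bash
cat >> h.py <<'E'
def go(x,y,z=None,yaw=None):
    """remaining move in tool axes, cm; yaw = wanted door x-axis yaw (tool y = -door x)"""
    s=bot.state(); A=R.from_quat(s['ee_rot']).as_matrix(); p=s['ee_pos']
    d=np.array([x,y,p[2] if z is None else z])-p
    ty=A[:,1]; cur=np.arctan2(-ty[1],-ty[0])
    print('t',s['time'],'p',p.round(4),'yaw',round(cur,4),'tilt',A[:,2].round(4),'d_tool_cm',(A.T@d*100).round(2),'turn',None if yaw is None else round(cur-yaw,4),'F',s['wrist_force'].round(1),'open',round(s['opening'],4),'g',round(s['grip_force'],1))
E
python3 - <<'E'
from h import *
go(.5,.2,.27,-.078)
c=bot.read_camera('wrist');print(c['tool_from_camera'].round(3),c['K'])
E
```

```text
t 1.1 p [0.1987 0.566  0.2797] yaw -0.0816 tilt [-3.0e-04 -1.1e-03 -1.0e+00] d_tool_cm [ 34.02 -33.01   1.  ] turn -0.0036 F [ 0.7  0.2 -0. ] open 0.0851 g 0.0
[[-0.001 -0.952 -0.308  0.08 ]
 [ 1.    -0.001 -0.001  0.   ]
 [ 0.001 -0.308  0.952 -0.124]
 [ 0.     0.     0.     1.   ]] [[285.01531424   0.         320.52869072]
 [  0.         285.01531424 198.66425652]
 [  0.           0.           1.        ]]
```

Request:
send_rows:
  series:
    - {"delta_pos":[3,-3,0],"turn":0}
    - {"delta_pos":[3.4,-3.4,0]}
    - {"delta_pos":[3.4,-3.4,0]}
    - {"delta_pos":[3.4,-3.4,0]}
    - {"delta_pos":[3.4,-3.4,0]}

```text
schema error: expected keys delta_pos, turn
```

Request:
send_rows:
  series:
    - {"delta_pos":[3.4,-3.4,0],"turn":0}
    - {"delta_pos":[3.4,-3.4,0]}
    - {"delta_pos":[3.4,-3.4,0]}
    - {"delta_pos":[3.4,-3,0]}
    - {"delta_pos":[3,-2.5,0]}

```text
schema error: expected keys delta_pos, turn
```

Request:
send_rows:
  series:
    - {"delta_pos":[0,0,0]}
    - {"delta_pos":[0,0,0]}

```text
schema error: expected keys delta_pos, turn
```

Run:
```python
from h import *
go(.5,.2,.27,-.078)
f,P,c,M=grab('wrist');np.savez('/tmp/w1.npz',f=f,P=P,K=c['K'],M=M);save('w1',f)
for q in((.525,.174,.148),(.525,.174,.058),(.582,.347,.167)):
    a=np.linalg.inv(M)@[*q,1];print(q,(c['K']@a[:3]/a[2])[:2])
```

```text
t 1.15 p [0.1987 0.566  0.2797] yaw -0.0819 tilt [-3.0e-04 -1.1e-03 -1.0e+00] d_tool_cm [ 34.01 -33.02   1.  ] turn -0.0039 F [0.1 0.1 0.2] open 0.0855 g 0.0
(0.525, 0.174, 0.148) [-331.51282578 -437.49868305]
(0.525, 0.174, 0.058) [-100.5799144  -244.72901494]
(0.582, 0.347, 0.167) [-271.71039429  -59.50406255]
```

View pics/w1.png

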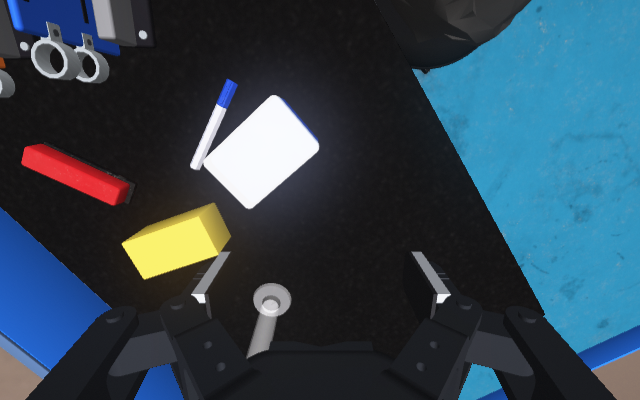

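The rows were refused because "turn" was missing, so the arm hasn't moved. This view only shows clutter, with the blue door's rings at (55,55).

Request:
send_rows:
  series:
    - {"delta_pos":[3,-3,0],"turn":0}
    - {"delta_pos":[3.4,-3.4,0],"turn":0}
    - {"delta_pos":[3.4,-3.4,0],"turn":0}
    - {"delta_pos":[3.4,-3.4,0],"turn":0}
    - {"delta_pos":[3.4,-3.4,0],"turn":0}

```text
time: 1.7
ee_pos: [0.3523, 0.3862, 0.2802]
ee_rot: [-0.68, 0.733, 0.0, 0.0]
wrist_force: [1.5, 0.6, -0.1]
opening: 0.0854
grip_force: 0.0
```

Request:
send_rows:
  series:
    - {"delta_pos":[3.4,-3.4,0],"turn":0}
    - {"delta_pos":[3.4,-3.4,0],"turn":0}
    - {"delta_pos":[3.4,-3.4,0],"turn":0}
    - {"delta_pos":[3.4,-3,0],"turn":0}
    - {"delta_pos":[3,-2.5,0],"turn":0}

```text
time: 2.2
ee_pos: [0.4963, 0.2082, 0.2801]
ee_rot: [-0.68, 0.733, -0.0, -0.0]
wrist_force: [-0.1, 0.2, 1.0]
opening: 0.0852
grip_force: 0.0
```

Request:
send_rows:
  series:
    - {"delta_pos":[0,0,0],"turn":0}
    - {"delta_pos":[0,0,0],"turn":0}

```text
time: 2.4
ee_pos: [0.4956, 0.2095, 0.2799]
ee_rot: [-0.679, 0.734, 0.0, -0.0]
wrist_force: [0.0, 0.2, -0.0]
opening: 0.0853
grip_force: 0.0
```

Run:
```python
from h import *
go(.5,.2,.27,-.078)
f,P,c,M=grab('wrist');np.savez('/tmp/w1.npz',f=f,P=P,K=c['K'],M=M)
for q in((.525,.174,.148),(.525,.174,.058),(.582,.347,.167)):
    a=np.linalg.inv(M)@[*q,1];u=(c['K']@a[:3]/a[2])[:2];print(q,u)
save('w2',f)
```

```text
t 2.4 p [0.4956 0.2095 0.2799] yaw -0.0778 tilt [-6.e-04 -3.e-04 -1.e+00] d_tool_cm [ 0.91 -0.51  0.99] turn 0.0002 F [ 0.   0.2 -0. ] open 0.0853 g 0.0
(0.525, 0.174, 0.148) [285.15407083 160.80523807]
(0.525, 0.174, 0.058) [293.98135869 147.2970489 ]
(0.582, 0.347, 0.167) [247.61938371 334.4375663 ]
```

View pics/w2.png

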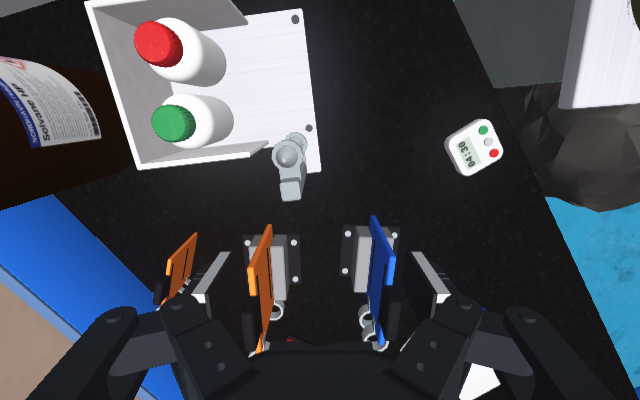

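The wrist view shows the bay from above, with the upper pintle at about (288,155), the lower one at (297,140) and the post at (290,188). I'll enlarge that area.

Run:
```python
from h import *
w=np.load('/tmp/w1.npz');f,P=w['f'],w['P']
save('w2c',cv2.resize(f[110:210,240:340],None,fx=6,fy=6,interpolation=cv2.INTER_CUBIC))
# wall tops & plate orientation via depth
m=(abs(P[...,2]-.118)<.003)&(f.min(-1)>150);q=P[m][:,:2].astype(np.float32);print(len(q),cv2.minAreaRect(q*1000))
b=q[q[:,0]>np.nanmax(q[:,0])-.02];print(cv2.fitLine(b,cv2.DIST_HUBER,0,.001,.001).ravel())
K,M=w['K'],w['M']
print('plate corners front',rp(K,M,302,9,.009),rp(K,M,321,171,.009),'bolts',rp(K,M,295,19,.009),rp(K,M,309,128,.009))
print('wall back top outer',rp(K,M,85,3,.118),rp(K,M,138,168,.118))
m=(abs(P[...,2]-.138)<.004)&(abs(P[...,0]-.525)<.03)&(abs(P[...,1]-.2)<.03);print('post',m.sum(),P[m].mean(0),cv2.minAreaRect(P[m][:,:2].astype(np.float32)*1000))
```

```text
2812 ((641.0301513671875, 133.39747619628906), (147.88412475585938, 261.9173583984375), 41.46580123901367)
[ 0.74016    -0.67243075  0.75165564  0.0795323 ]
plate corners front [0.50282393 0.0173557  0.009     ] [0.49559615 0.21625728 0.009     ] bolts [0.51229289 0.02709958 0.009     ] [0.50709799 0.15613678 0.009     ]
wall back top outer [0.68521321 0.02930834 0.118     ] [0.67936189 0.17469784 0.118     ]
post 471 [0.52523117 0.19991313 0.13780651] ((525.6664428710938, 192.69602966308594), (19.772289276123047, 45.598182678222656), 1.1684433221817017)
```

View pics/w2c.png

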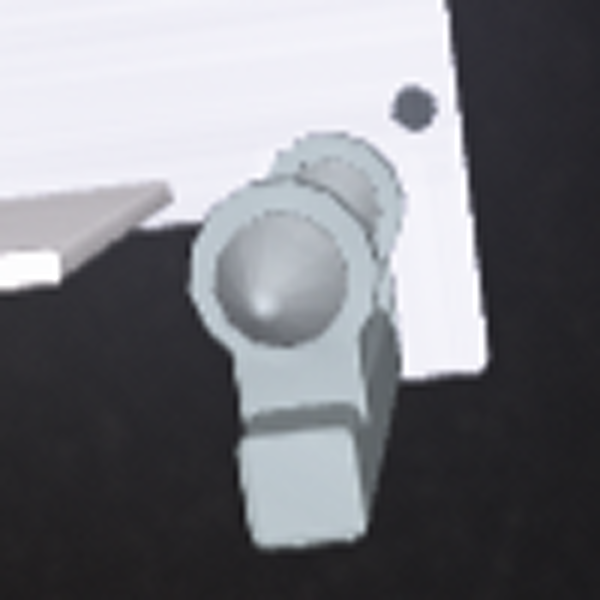

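Run:
```python
from h import *
np.set_printoptions(precision=4,suppress=True)
w=np.load('/tmp/w1.npz');K,M=w['K'],w['M']
g=lambda x,y,z:rp(K,M,240+(x+.5)/6-.5,110+(y+.5)/6-.5,z)
yaw=.039;Y=np.array([-np.sin(yaw),np.cos(yaw),0])
print('disc',g(288,271,.12),'base',g(282,279,.1225),'tip',g(263,302,.148),'post-32',g(304,487,.138)-.032*Y,'rad',np.linalg.norm(g(193,271,.12)-g(383,271,.12)))
h=np.array([.5245,.174,0]);
for n in('top1','side1'):
    d=np.load('/tmp/%s.npz'%n);I=np.linalg.inv(d['M'])
    for q in((*h[:2],.148),(*h[:2],.12),(*h[:2],.058)):
        a=I@[*q,1];u=(d['K']@a[:3]/a[2])[:2];o=(255,130) if n=='top1' else (245,130)
        print(n,q,(u-o)*4)
go(.582,.347,.26,-.078)
```

```text
disc [0.5258 0.173  0.12  ] base [0.5266 0.1738 0.1225] tip [0.5265 0.1731 0.148 ] post-32 [0.5261 0.1732 0.138 ] rad 0.03155133699636672
top1 (np.float64(0.5245), np.float64(0.174), 0.148) [515.641  332.0414]
top1 (np.float64(0.5245), np.float64(0.174), 0.12) [507.4682 340.8345]
top1 (np.float64(0.5245), np.float64(0.174), 0.058) [491.121  358.4225]
side1 (np.float64(0.5245), np.float64(0.174), 0.148) [407.144  422.8538]
side1 (np.float64(0.5245), np.float64(0.174), 0.12) [405.2141 447.6332]
side1 (np.float64(0.5245), np.float64(0.174), 0.058) [401.2929 497.9796]
t 2.45 p [0.4952 0.2102 0.28  ] yaw -0.0766 tilt [-0.0005 -0.0002 -1.    ] d_tool_cm [-14.3   -7.61   1.99] turn 0.0014 F [-0.2  0.2 -0.4] open 0.0852 g 0.0
```

Request:
send_rows:
  series:
    - {"delta_pos":[-2.5,-1.3,0],"turn":0}
    - {"delta_pos":[-3.9,-2.1,0],"turn":0}
    - {"delta_pos":[-3.9,-2.1,0],"turn":0}
    - {"delta_pos":[-2.5,-1.3,0],"turn":0}
    - {"delta_pos":[-1.5,-0.8,0],"turn":0}

```text
time: 2.95
ee_pos: [0.5816, 0.3503, 0.2785]
ee_rot: [-0.681, 0.733, 0.0, -0.001]
wrist_force: [-0.8, 0.0, -1.2]
opening: 0.0858
grip_force: 0.0
```

Request:
send_rows:
  series:
    - {"delta_pos":[0,0,0.5],"turn":0}
    - {"delta_pos":[0,0,0],"turn":0}

```text
time: 3.15
ee_pos: [0.5811, 0.3482, 0.2737]
ee_rot: [-0.68, 0.733, 0.0, -0.001]
wrist_force: [-0.7, -0.1, 0.2]
opening: 0.0851
grip_force: 0.0
```

Run:
```python
from h import *
go(.582,.347,.154,-.078)
f,P,c,M=grab('wrist')
save('w3',f)
m=(abs(P[...,2]-.167)<.003)&(abs(P[...,0]-.582)<.03)&(abs(P[...,1]-.347)<.06);q=P[m];print(len(q),q.mean(0),cv2.minAreaRect(q[:,:2].astype(np.float32)*1000))
m=(abs(P[...,2]-.137)<.002)&(abs(P[...,0]-.582)<.03)&(abs(P[...,1]-.347)<.08);q=P[m];print(len(q),q.mean(0),cv2.fitLine(q[:,:2].astype(np.float32),cv2.DIST_HUBER,0,.001,.001).ravel())
```

```text
t 3.15 p [0.5811 0.3482 0.2737] yaw -0.0745 tilt [-0.0019 -0.0014 -1.    ] d_tool_cm [ 0.1  -0.12 11.97] turn 0.0035 F [-0.7 -0.1  0.2] open 0.0851 g 0.0
632 [0.58253334 0.3465246  0.16506144] ((582.2937622070312, 347.16845703125), (47.25511932373047, 12.076994895935059), 85.14501953125)
191 [0.58186374 0.33421998 0.13568053] [0.06471884 0.9979035  0.5827052  0.34407458]
```

View pics/w3.png

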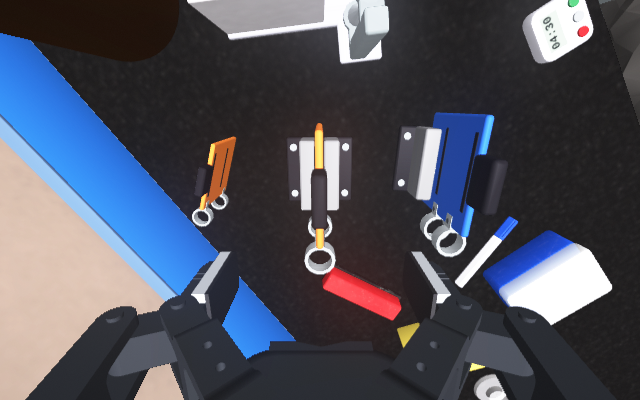

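The tab is centred between the fingers, at pixel (319,195), with the panel in line with the tool. Descending now.

Request:
send_rows:
  series:
    - {"delta_pos":[0.1,-0.12,2],"turn":0.003}
    - {"delta_pos":[0,0,3.5],"turn":0}
    - {"delta_pos":[0,0,3],"turn":0}
    - {"delta_pos":[0,0,2],"turn":0}
    - {"delta_pos":[0,0,1.4],"turn":0}

```text
time: 3.7
ee_pos: [0.5824, 0.3453, 0.1552]
ee_rot: [-0.678, 0.735, 0.0, -0.0]
wrist_force: [-0.0, -0.3, 1.0]
opening: 0.0856
grip_force: 0.0
```

Request:
send_rows:
  series:
    - {"delta_pos":[0,0,0],"turn":0}
    - {"delta_pos":[0,0,0],"turn":0}
    - {"delta_pos":[0,0,0],"turn":0}

```text
time: 4.0
ee_pos: [0.5838, 0.3462, 0.1585]
ee_rot: [-0.678, 0.735, -0.0, 0.002]
wrist_force: [-0.2, 0.3, 0.5]
opening: 0.0854
grip_force: 0.0
```

Request:
send_rows:
  series:
    - {"delta_pos":[0,0,0],"turn":0}
    - {"delta_pos":[0,0,0],"turn":0}
    - {"delta_pos":[0,0,0],"turn":0}
    - {"delta_pos":[0,0,0],"turn":0}
    - {"delta_pos":[0,0,0],"turn":0}
  jaw: -1
  grip_force: 60

```text
time: 4.5
ee_pos: [0.5833, 0.3458, 0.1564]
ee_rot: [-0.678, 0.735, -0.0, -0.0]
wrist_force: [-0.5, -2.0, 7.7]
opening: 0.013
grip_force: 61.0
```

Request:
send_rows:
  series:
    - {"delta_pos":[0,0,0],"turn":0}
    - {"delta_pos":[0,0,0],"turn":0}
    - {"delta_pos":[0,0,0],"turn":0}
    - {"delta_pos":[0,0,0],"turn":0}

```text
time: 4.9
ee_pos: [0.5833, 0.3458, 0.1565]
ee_rot: [-0.678, 0.735, -0.0, 0.0]
wrist_force: [-0.3, -0.0, 0.5]
opening: 0.0131
grip_force: 59.5
```

Run:
```python
from h import *
go(.582,.347,.154,-.078)
```

```text
t 4.9 p [0.5833 0.3458 0.1565] yaw -0.08 tilt [ 2.e-04 -0.e+00 -1.e+00] d_tool_cm [-0.1   0.14  0.25] turn -0.002 F [-0.3 -0.   0.5] open 0.0131 g 59.5
```

Request:
send_rows:
  series:
    - {"delta_pos":[0,0,-0.8],"turn":0}
    - {"delta_pos":[0,0,-1.5],"turn":0}
    - {"delta_pos":[0,0,-2],"turn":0}
    - {"delta_pos":[0,0,-2],"turn":0}
    - {"delta_pos":[0,0,-2.5],"turn":0}

```text
time: 5.4
ee_pos: [0.583, 0.3457, 0.2452]
ee_rot: [-0.678, 0.735, 0.0, -0.001]
wrist_force: [0.2, -0.1, -2.7]
opening: 0.013
grip_force: 58.9
```

Request:
send_rows:
  series:
    - {"delta_pos":[0,0,-2.5],"turn":0}
    - {"delta_pos":[0,0,-2.5],"turn":0}
    - {"delta_pos":[0,0,-2],"turn":-0.04}
    - {"delta_pos":[0,0,-1],"turn":-0.04}
    - {"delta_pos":[0,0,0],"turn":-0.04}

```text
time: 5.9
ee_pos: [0.5836, 0.3458, 0.3279]
ee_rot: [0.722, -0.692, 0.0, -0.002]
wrist_force: [0.1, -0.2, -4.0]
opening: 0.0129
grip_force: 58.9
```

Run:
```python
from h import *
go(.43,.1,.33,.039)
```

```text
t 5.9 p [0.5836 0.3458 0.3279] yaw 0.0414 tilt [ 0.0035  0.0025 -1.    ] d_tool_cm [23.93 16.36 -0.33] turn 0.0024 F [ 0.1 -0.2 -4. ] open 0.0129 g 58.9
```

Request:
send_rows:
  series:
    - {"delta_pos":[1.5,1.0,0],"turn":0}
    - {"delta_pos":[2.5,1.7,0],"turn":0}
    - {"delta_pos":[3,2.1,0],"turn":0}
    - {"delta_pos":[3,2.1,0],"turn":0}
    - {"delta_pos":[3,2.1,0],"turn":0}

```text
time: 6.4
ee_pos: [0.4976, 0.2111, 0.3253]
ee_rot: [0.721, -0.693, 0.0, -0.0]
wrist_force: [0.7, 0.4, -2.2]
opening: 0.0131
grip_force: 59.2
```

Request:
send_rows:
  series:
    - {"delta_pos":[3,2.1,0],"turn":0}
    - {"delta_pos":[3,2.1,0],"turn":0}
    - {"delta_pos":[2.5,1.7,0],"turn":0}
    - {"delta_pos":[1.5,1,0],"turn":0}
    - {"delta_pos":[0.9,0.5,0],"turn":0}

```text
time: 6.9
ee_pos: [0.4282, 0.0993, 0.3261]
ee_rot: [0.721, -0.693, 0.0, -0.001]
wrist_force: [0.1, 0.7, -3.0]
opening: 0.0132
grip_force: 59.2
```

Request:
send_rows:
  series:
    - {"delta_pos":[0,0,2],"turn":0}
    - {"delta_pos":[0,0,3],"turn":0}
    - {"delta_pos":[0,0,3],"turn":0}
    - {"delta_pos":[0,0,2.5],"turn":0}
    - {"delta_pos":[0,0,1.2],"turn":0}

```text
time: 7.4
ee_pos: [0.4282, 0.1004, 0.2051]
ee_rot: [0.721, -0.693, -0.001, 0.002]
wrist_force: [0.2, 0.0, -2.5]
opening: 0.0131
grip_force: 59.1
```

Request:
send_rows:
  series:
    - {"delta_pos":[0,0,0],"turn":0}
    - {"delta_pos":[0,0,0],"turn":0}
    - {"delta_pos":[0,0,0],"turn":0}

```text
time: 7.7
ee_pos: [0.4296, 0.1008, 0.2092]
ee_rot: [0.721, -0.693, 0.0, -0.001]
wrist_force: [0.4, 0.6, -3.4]
opening: 0.0131
grip_force: 59.1
```

Run:
```python
from h import *
go(.43,.1,.2115,.039)
f,P,c,M=grab('top');save('t4',cv2.resize(f[150:290,320:520],None,fx=4,fy=4,interpolation=cv2.INTER_CUBIC)); np.savez('/tmp/t4.npz',f=f,P=P,K=c['K'],M=M)
f,P,c,M=grab('wrist');np.savez('/tmp/w4.npz',f=f,P=P,K=c['K'],M=M);save('w4',f)
```

```text
t 7.7 p [0.4296 0.1008 0.2092] yaw 0.0401 tilt [ 0.0024  0.001  -1.    ] d_tool_cm [ 0.08 -0.04 -0.23] turn 0.0011 F [ 0.4  0.6 -3.4] open 0.0131 g 59.1
```

View pics/w4.png

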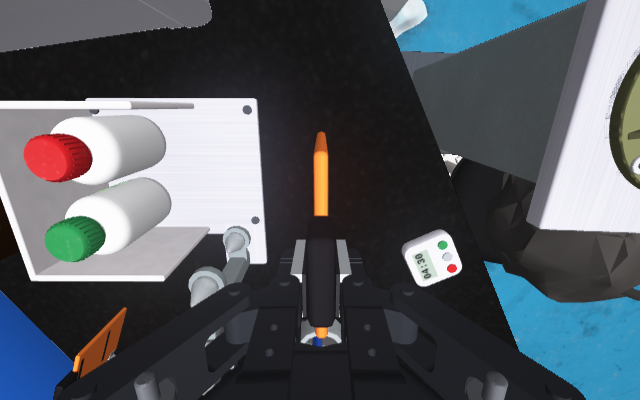

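The door hangs upright in the jaws with its panel edge at (320,135–215), in front of the bay. The pintles are at (237,237) and (207,285). I'll check its pose in the hand numerically.

Run:
```python
from h import *
np.set_printoptions(precision=4,suppress=True)
go(.43,.1,.2115,.039)
w=np.load('/tmp/w4.npz')
f,P,c,M=grab('side');t=np.load('/tmp/t4.npz')
for n,f,P in(('w',w['f'],w['P']),('s',f,P),('t',t['f'],t['P'])):
    h=cv2.cvtColor(f,cv2.COLOR_RGB2HSV)
    m=(h[...,0]>=5)&(h[...,0]<=20)&(h[...,1]>150)&(h[...,2]>80)&(abs(P[...,0]-.43)<.05)&(abs(P[...,1]-.1)<.12)
    q=P[m]
    if len(q)<10: print(n,len(q));continue
    zt=np.percentile(q[:,2],98); b=q[q[:,2]>zt-.004]
    print(n,len(q),'ztop',zt,'line',cv2.fitLine(b[:,:2].astype(np.float32),cv2.DIST_HUBER,0,.001,.001).ravel(),b[:,:2].min(0),b[:,:2].max(0),'ymin',q.min(0))
    r=P[(h[...,1]<60)&(h[...,2]>110)&(abs(P[...,0]-.427)<.025)&(abs(P[...,1]-.177)<.03)&(P[...,2]>.03)]
    if len(r): print(' ring',len(r),r.min(0),r.max(0),r.mean(0))
save('s4',cv2.resize(grab('side')[0][200:340,250:450],None,fx=4,fy=4,interpolation=cv2.INTER_CUBIC))
```

```text
t 7.8 p [0.4294 0.1007 0.2086] yaw 0.04 tilt [ 0.0017  0.0009 -1.    ] d_tool_cm [ 0.08 -0.06 -0.29] turn 0.001 F [-0.6 -0.5 -2.9] open 0.0129 g 59.1
w 1295 ztop 0.18869433396269658 line [ 0.0453 -0.999   0.4307  0.0709] [0.4231 0.0424] [0.4356 0.1611] ymin [ 0.4212  0.0423 -0.0011]
 ring 326 [0.4127 0.1616 0.1636] [0.44   0.189  0.1801] [0.4233 0.1679 0.1756]
s 607 ztop 0.18820443982409002 line [ 0.0379 -0.9993  0.4306  0.064 ] [0.4101 0.0434] [0.4351 0.0939] ymin [ 0.4101  0.0428 -0.0032]
 ring 73 [0.409  0.1674 0.0758] [0.4262 0.1969 0.1806] [0.4141 0.1826 0.1435]
t 112 ztop 0.19023635956319276 line [ 0.0075 -1.      0.4284  0.1402] [0.4241 0.1281] [0.4313 0.1623] ymin [0.4229 0.1004 0.0818]
 ring 182 [0.4091 0.1607 0.0764] [0.4426 0.1978 0.1827] [0.4257 0.181  0.1411]
```

View pics/s4.png

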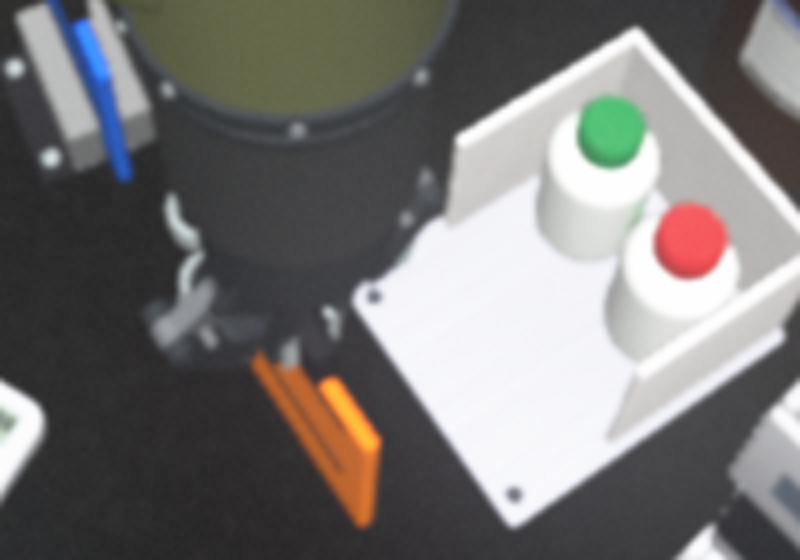

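Request:
send_rows:
  series:
    - {"delta_pos":[1.0,0,0],"turn":0}
    - {"delta_pos":[0,-0.8,0],"turn":0}
    - {"delta_pos":[0,-1.5,0],"turn":0}
    - {"delta_pos":[0,-1.5,0],"turn":0}
    - {"delta_pos":[0,-1.5,0],"turn":0}

```text
time: 8.4
ee_pos: [0.4833, 0.0923, 0.2073]
ee_rot: [0.721, -0.693, 0.0, -0.0]
wrist_force: [0.0, 0.1, -3.6]
opening: 0.0131
grip_force: 59.2
```

Request:
send_rows:
  series:
    - {"delta_pos":[0,-1.5,0],"turn":0}
    - {"delta_pos":[0,-1.2,0],"turn":0}
    - {"delta_pos":[0,-1,0],"turn":0}
    - {"delta_pos":[0,-0.6,0],"turn":0}
    - {"delta_pos":[0,-0.4,0],"turn":0}

```text
time: 8.9
ee_pos: [0.5297, 0.0943, 0.2071]
ee_rot: [0.721, -0.693, -0.0, 0.0]
wrist_force: [-0.2, -0.9, -3.1]
opening: 0.0133
grip_force: 59.1
```

Request:
send_rows:
  series:
    - {"delta_pos":[0,0,0],"turn":0}
    - {"delta_pos":[0,0,0],"turn":0}
    - {"delta_pos":[0,0,0],"turn":0}

```text
time: 9.2
ee_pos: [0.529, 0.0946, 0.2076]
ee_rot: [0.721, -0.693, 0.0, -0.0]
wrist_force: [-0.2, -0.5, -2.7]
opening: 0.0132
grip_force: 59.2
```

Run:
```python
from h import *
np.set_printoptions(precision=4,suppress=True)
go(.5293,.0945,.1645,.04)
for n in('wrist','top'):
    f,P,c,M=grab(n);h=cv2.cvtColor(f,cv2.COLOR_RGB2HSV)
    m=(h[...,0]>=5)&(h[...,0]<=20)&(h[...,1]>150)&(h[...,2]>80)&(abs(P[...,0]-.53)<.05)&(abs(P[...,1]-.1)<.12)
    q=P[m];zt=np.percentile(q[:,2],98); b=q[q[:,2]>zt-.004]
    print(n,len(q),'ztop',zt,'line',cv2.fitLine(b[:,:2].astype(np.float32),cv2.DIST_HUBER,0,.001,.001).ravel(),b[:,:2].min(0),b[:,:2].max(0))
    r=P[(h[...,1]<60)&(h[...,2]>90)&(abs(P[...,0]-.526)<.025)&(abs(P[...,1]-.1735)<.025)&(P[...,2]>.155)]
    if len(r): print(' ring',len(r),r.min(0),r.max(0),r.mean(0))
```

```text
t 9.2 p [0.529  0.0946 0.2076] yaw 0.0403 tilt [ 0.0004  0.0002 -1.    ] d_tool_cm [ 0.01 -0.03  4.31] turn 0.0003 F [-0.2 -0.5 -2.7] open 0.0132 g 59.2
wrist 1054 ztop 0.1872149415534483 line [ 0.0496 -0.9988  0.5305  0.0644] [0.5226 0.0362] [0.5346 0.1556]
 ring 446 [0.5122 0.1559 0.1618] [0.5402 0.1829 0.179 ] [0.5264 0.1619 0.1731]Traceback (most recent call last):
  File "<stdin>", line 7, in <module>
    return _quantile_unchecked(
        a, q, axis, out, overwrite_input, method, keepdims, weights)
    return _ureduce(a,
                    func=_quantile_ureduce_func,
    ...<5 lines>...
                    overwrite_input=overwrite_input,
                    method=method)
    r = func(a, **kwargs)
    result = _quantile(arr,
                       quantiles=q,
    ...<2 lines>...
                       out=out,
                       weights=wgt)
    slices_having_nans = np.isnan(arr[-1, ...])
                                  ~~~^^^^^^^^^
IndexError: index -1 is out of bounds for axis 0 with size 0
```

Request:
send_rows:
  series:
    - {"delta_pos":[0,0,0.6],"turn":0}
    - {"delta_pos":[0,0,0.6],"turn":0}
    - {"delta_pos":[0,0,0.6],"turn":0}
    - {"delta_pos":[0,0,0.6],"turn":0}
    - {"delta_pos":[0,0,0.4],"turn":0}

```text
time: 9.8
ee_pos: [0.529, 0.0944, 0.1783]
ee_rot: [0.721, -0.693, -0.0, 0.0]
wrist_force: [-0.2, -0.6, -3.5]
opening: 0.013
grip_force: 59.2
```

Request:
send_rows:
  series:
    - {"delta_pos":[0,0,0.3],"turn":0}
    - {"delta_pos":[0,0,0.3],"turn":0}
    - {"delta_pos":[0,0,0.3],"turn":0}
    - {"delta_pos":[0,0,0.2],"turn":0}

```text
time: 10.2
ee_pos: [0.5292, 0.0945, 0.1681]
ee_rot: [0.721, -0.693, 0.0, 0.0]
wrist_force: [-0.4, -0.2, -3.6]
opening: 0.0128
grip_force: 59.2
```

Run:
```python
from h import *
go(.5293,.0945,.1645,.04); print(bot.state()['wrist_torque'])
```

```text
t 10.2 p [0.5292 0.0945 0.1681] yaw 0.0399 tilt [-0.e+00 -1.e-04 -1.e+00] d_tool_cm [-0.   -0.01  0.36] turn -0.0001 F [-0.4 -0.2 -3.6] open 0.0128 g 59.2
[-0.02001732 -0.02843377  0.01000422]
```

No contact yet, with about 3.6 mm left. I'll lower in small steps until contact.

Request:
send_rows:
  series:
    - {"delta_pos":[0,0,0.1],"turn":0}
    - {"delta_pos":[0,0,0.1],"turn":0}
    - {"delta_pos":[0,0,0.1],"turn":0}

```text
time: 10.5
ee_pos: [0.5295, 0.0943, 0.1662]
ee_rot: [0.721, -0.693, 0.0, -0.0]
wrist_force: [-1.8, -1.3, 4.2]
opening: 0.0129
grip_force: 60.0
```

Request:
send_rows:
  series:
    - {"delta_pos":[0,0,0.06],"turn":0}
    - {"delta_pos":[0,0,0],"turn":0}

```text
time: 10.7
ee_pos: [0.5296, 0.0943, 0.1661]
ee_rot: [0.721, -0.693, 0.001, -0.001]
wrist_force: [-2.7, -1.5, 5.3]
opening: 0.0129
grip_force: 60.3
```

Request:
send_rows:
  series:
    - {"delta_pos":[0,0,0.06],"turn":0}
    - {"delta_pos":[0,0,0],"turn":0}

```text
time: 10.9
ee_pos: [0.5297, 0.0942, 0.1659]
ee_rot: [0.721, -0.693, 0.001, -0.001]
wrist_force: [-4.0, -2.4, 6.2]
opening: 0.0126
grip_force: 60.7
```

```bash
cat > chk.py <<'E'
from h import *
np.set_printoptions(precision=4,suppress=True)
go(.5293,.0945,.1645,.04)
for n in('wrist','side','top'):
    f,P,c,M=grab(n);h=cv2.cvtColor(f,cv2.COLOR_RGB2HSV)
    m=(h[...,0]>=5)&(h[...,0]<=20)&(h[...,1]>150)&(h[...,2]>80)&(abs(P[...,0]-.53)<.04)&(abs(P[...,1]-.1)<.09)&(P[...,2]>.01)
    q=P[m]
    if len(q)<20: continue
    zt=np.percentile(q[:,2],98); b=q[q[:,2]>zt-.004]
    print(n,len(q),'ztop',zt,'line',cv2.fitLine(b[:,:2].astype(np.float32),cv2.DIST_HUBER,0,.001,.001).ravel(),b[:,:2].min(0),b[:,:2].max(0),'med z near/far',[np.round(np.percentile(q[(abs(q[:,1]-y)<.008)][:,2],95),4) if (abs(q[:,1]-y)<.008).sum()>5 else 0 for y in(.045,.06,.145)])
E
python3 chk.py
```

```text
t 10.9 p [0.5297 0.0942 0.1659] yaw 0.0401 tilt [ 0.0022 -0.0002 -1.    ] d_tool_cm [-0.03  0.04  0.14] turn 0.0001 F [-4.  -2.4  6.2] open 0.0126 g 60.7
wrist 1080 ztop 0.1457698295117092 line [ 0.0537 -0.9986  0.5307  0.0714] [0.5233 0.0362] [0.5353 0.1554] med z near/far [np.float64(0.1451), np.float64(0.1453), np.float64(0.1457)]
side 506 ztop 0.14494276676104623 line [ 0.0382 -0.9993  0.5274  0.0939] [0.4911 0.0375] [0.5318 0.153 ] med z near/far [np.float64(0.1424), np.float64(0.1426), np.float64(0.1459)]
```

The panel top is at 0.145 m, which is the seated height. Releasing.

Request:
send_rows:
  series:
    - {"delta_pos":[0,0,-0.1],"turn":0}
    - {"delta_pos":[0,0,0],"turn":0}
  grip_force: 20

```text
time: 11.25
ee_pos: [0.5296, 0.0944, 0.1661]
ee_rot: [0.721, -0.693, 0.0, -0.001]
wrist_force: [-2.2, -1.3, 5.0]
opening: 0.0129
grip_force: 60.4
```

Request:
send_rows:
  series:
    - {"delta_pos":[0,0,0],"turn":0}
    - {"delta_pos":[0,0,0],"turn":0}
    - {"delta_pos":[0,0,0],"turn":0}
    - {"delta_pos":[0,0,0],"turn":0}
    - {"delta_pos":[0,0,0],"turn":0}
  jaw: 0.1

```text
time: 11.75
ee_pos: [0.5292, 0.0945, 0.1649]
ee_rot: [0.721, -0.693, -0.0, 0.0]
wrist_force: [0.5, -0.8, -0.1]
opening: 0.0469
grip_force: 0.0
```

```bash
python3 chk.py
```

```text
t 11.75 p [0.5292 0.0945 0.1649] yaw 0.04 tilt [-0.0002 -0.0002 -1.    ] d_tool_cm [ 0.   -0.01  0.04] turn 0.0 F [ 0.5 -0.8 -0.1] open 0.0469 g 0.0
wrist 930 ztop 0.145141050121658 line [ 0.0521 -0.9986  0.5288  0.1113] [0.5236 0.0398] [0.5337 0.1518] med z near/far [np.float64(0.141), np.float64(0.1417), np.float64(0.1454)]
side 456 ztop 0.14492893075106533 line [0.0775 0.997  0.5237 0.1267] [0.4906 0.0465] [0.5309 0.1503] med z near/far [np.float64(0.1387), np.float64(0.1399), np.float64(0.1466)]
```

The free end sags about 4 mm, which the 4 mm bore play over 90 mm explains. Retracting now.

Request:
send_rows:
  series:
    - {"delta_pos":[0,0,-0.5],"turn":0}
    - {"delta_pos":[0,0,-1],"turn":0}
    - {"delta_pos":[0,0,-2],"turn":0}
    - {"delta_pos":[0,0,-3],"turn":0}
    - {"delta_pos":[0,0,-3],"turn":0}

```text
time: 12.4
ee_pos: [0.5291, 0.0943, 0.262]
ee_rot: [0.721, -0.693, 0.0, -0.0]
wrist_force: [1.1, 0.3, 0.6]
opening: 0.0471
grip_force: 0.0
```

Request:
send_rows:
  series:
    - {"delta_pos":[-3,0,-2],"turn":0}
    - {"delta_pos":[-4,3,0],"turn":0}
    - {"delta_pos":[-4,3,0],"turn":0}
    - {"delta_pos":[-4,3,0],"turn":0}
    - {"delta_pos":[-4,3,0],"turn":0}

```text
time: 12.9
ee_pos: [0.4004, 0.2807, 0.2814]
ee_rot: [0.721, -0.693, -0.0, -0.001]
wrist_force: [1.7, 0.9, 0.1]
opening: 0.0468
grip_force: 0.0
```

Request:
send_rows:
  series:
    - {"delta_pos":[-2,1,0],"turn":0}
    - {"delta_pos":[0,0,0],"turn":0}
    - {"delta_pos":[0,0,0],"turn":0}

```text
time: 13.2
ee_pos: [0.3908, 0.2994, 0.281]
ee_rot: [0.722, -0.692, 0.0, -0.0]
wrist_force: [0.2, 0.1, -0.5]
opening: 0.047
grip_force: 0.0
```

```bash
python3 chk.py
python3 - <<'E'
from h import *
a=cv2.resize(grab('top')[0][130:275,305:450],None,fx=2.7,fy=2.7,interpolation=cv2.INTER_CUBIC);b=cv2.resize(grab('side')[0][190:335,300:445],None,fx=2.7,fy=2.7,interpolation=cv2.INTER_CUBIC)
save('fin',np.hstack([a,b]))
E
```

```text
t 13.2 p [0.3908 0.2994 0.281 ] yaw 0.0413 tilt [ 0.0008  0.0005 -1.    ] d_tool_cm [ 21.05 -12.98  11.65] turn 0.0013 F [ 0.2  0.1 -0.5] open 0.047 g 0.0
wrist 1403 ztop 0.1443392482715878 line [0.4556 0.8902 0.5253 0.1493] [0.5226 0.1445] [0.5306 0.1531] med z near/far [0, 0, np.float64(0.144)]
side 786 ztop 0.14419536523135026 line [ 0.0524 -0.9986  0.5284  0.0994] [0.522  0.0425] [0.533  0.1495] med z near/far [np.float64(0.1401), np.float64(0.1411), np.float64(0.1444)]
top 389 ztop 0.1458138899490082 line [ 0.0517 -0.9987  0.5278  0.1187] [0.5236 0.0468] [0.5316 0.1529] med z near/far [np.float64(0.1409), np.float64(0.1409), np.float64(0.1458)]
```

View pics/fin.png

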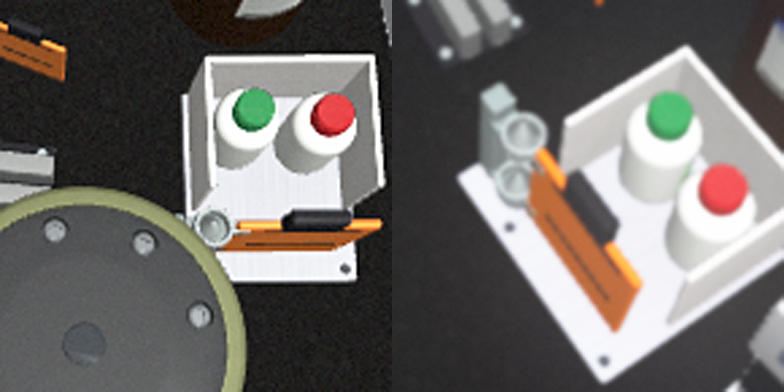

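The final view shows both rings around their pintles (side crop (523,130) and (517,182)). The door stands across the bay front, about 0.7° off square and at seated height, and the robot is clear of it.

```bash
python3 -c "
from rig import bot
print(bot.finish_job())"
```

```text
the job is handed in; nothing more can be done
None
```

The orange door is hung on both pintles at seated height, about 0.7° off square by the cameras, with its free end sagging about 4 mm on the hinge play; the blue door was left in its stand, and the job was handed in at about 13 s (no verdict was returned).

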